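Tip the gift carton down onto the packing mat

ROBOT

A 7-joint arm with a two-finger parallel gripper is mounted at the origin on the work surface. World frame = base frame: x ahead of the robot, y to its left, z up, the work surface at z = 0. Lengths are in m, angles in degrees, forces in N, time in s.
With the tool pointing down it reaches from about 0.425 to 0.875 m from the base axis. Payload 4.7 kg.
Tool frame: the origin (TCP) lies on the centre line of the jaws, within the pads' length; the fingertips stand 11 mm ahead of it and the grasp point (between the pads) lies 8 mm behind it; z points along the fingers, y is the direction in which the jaws open and shut (so a half turn about z gives the same grasp; the last joint's range is limited). The gripper opens to 87 mm and grips with 3 to 60 N. Pads are 19 mm wide; open, the fingers measure 117 mm over their backs; the gripper's body (75 mm by 190 mm) begins 51 mm behind the grasp point.
Start: joints at [69.907, 18.392, -4.016, 83.108, 1.295, 78.541, -3.26], TCP at [0.232, -0.607, 0.194] pointing down, gripper open.
Joint ranges: [-163.93, 163.93], [-17.29, 119.83], [-79.2, 71.16], [3.27, 140.29], [-89.18, 269.18], [5.43, 117.66], [-154.24, 154.24]. Speed limits (degrees/s): [147.25, 147.25, 180, 180, 180, 180, 180].

INTERFACE

Orientations are given as [roll, pitch, yaw] about the fixed x, y, z axes, in that order (R = Rz(yaw) Ry(pitch) Rx(roll)).
In Python, from cell import env gives the robot as it stands.
- The arm moves only by the tool servo_tool, never from a script. Its argument "moves" is text: rows parted by semicolons, each of 7 numbers parted by spaces: the shift along the tool's x, y, z as a fraction of full scale, then the turn, a rotation vector about the tool's x, y, z as a fraction of full scale, then the gripper's target within -1 to 1 (shut at 1, half-way at 0, fully open at -1). A call has 1 to 20 rows; each row shifts and turns the pose as measured when the row begins, along the tool's axes as they then stand; what a row does not reach is not made up. Full scale, the value 1, is 1000 mm for a shift and 0.5 rad for a turn. A row lasts 1/12 s, in which the tool goes at most 41.7 mm and 7.16 degrees, less where a joint would pass 70% of its speed; a pose out of reach is approached as far as the arm can. A call with a number of a shift or a turn outside -1 to 1 is refused whole. A call with a gripper value outside its range is refused whole. The fingers move at their own pace and stop on an object; "squeeze" is the grip in N (left out, the last holds). Time passes only in rows, so rows that do not move let the fingers close. It gives the time, the measured TCP pose, the force and the opening at its end, in the units of the state.
- env.get_obs(): the state, without advancing time (a new reading comes with each control period).
- env.read_camera(name): name is "scene" or "top" or "wrist"; returns a dict with "img" (420x560x3 uint8, red, green, blue), "range_z" (420x560 float32, m along the optical axis (not along the pixel's ray), 0 where there is no reading), "mtx" (3x3 intrinsics, pixels), "T" (4x4, takes a point from camera to world coordinates); the wrist camera has in their place "hand_eye" (4x4, takes a point from camera to tool coordinates, whose origin is the TCP and whose axes are the flange's). Camera axes: x right, y up, looking along -z (the intrinsics and any distortion apply to the point x, -y, -z); pixel columns grow to the right and rows downward; lengths in m; the calibration is good to about 2 mm. A picture is of the moment at which its call begins: read the wrist's pose just before it.
- env.sign_off(): hands the job in, once; it reports no verdict.
The state is a dict: "time_s": time; "qpos": joint angles; "joint_velocities": joint speeds; "effort": joint torques, N m; "tool_pos": TCP position; "tool_rot": TCP orientation; "force": force on the tool from outside, world axes, zero at the start; "wrist_torque": the same for the moment, N m; "grip_width": finger opening in m.
Only numpy, scipy, OpenCV 4.12 (cv2) and the standard library are available. Lean on these libraries where they do the work, as an engineer would, in place of code of your own. Each camera call takes 0.05 s, during which the arm holds its last target.

TASK

The padded cradle of the aluminium swing arm hangs over the grey felt packing mat: push the arm aside with the fingers until no part of the cradle is over the mat. Then, with a gentle push near its top, tip the standing slim carton over onto the mat, so that it ends lying flat on a broad side, wholly inside the mat's edges. Push only, do not grip or lift anything, and leave the ornaments and other things around where they are.

Things in the scene. Friction and masses are not known exactly. Their poses are not given: they have to be found in the camera images.
- carton: The slim cardboard gift carton with a thin pale line round it near the top, loose, about 130 to 250 g, standing on end: 80 mm (its x) by 45 mm (its y) by 150 mm tall (its z). Its broad faces look along its +y and -y. Origin: centre of its underside, level with the shelf (z = 0) while it stands. It stands close to one end of the mat (its foot straddling or near that edge), one broad face towards the mat; tipped that way about its foot it lands on the mat.
- carton_mid (a point): The middle of the carton, 75 mm above its underside.
- carton_c0 (a point): Point in the carton's middle plane (y = 0): at its -x side, on the underside.
- carton_c1 (a point): Point in the carton's middle plane (y = 0): at its +x side, on the underside.
- carton_c2 (a point): Point in the carton's middle plane (y = 0): at its -x side, at the top.
- carton_c3 (a point): Point in the carton's middle plane (y = 0): at its +x side, at the top.
- mat: The grey felt packing mat with a black edge line, let in flush with the shelf (no step): 130 mm along its x, 200 mm along its y. Origin: its centre, on the shelf surface. Its y axis runs roughly along the carton's y; the carton is near its +y or its -y end, differing from start to start.
- pivot (a point): The swing arm's upright hinge axis, 90 mm above the shelf, on a fixed stand (foot 68 mm across, post 16 mm thick) some 150 mm from the mat's centre in the mat's +x direction. The hub on it reaches to 114 mm above the shelf.
- swing (a joint): Angle of the swing arm about its upright axis (rad), 0 when it points from the stand roughly across the mat (along the stand's -x, about the mat's -x), growing anticlockwise from above; range -1.75 to 1.75. Stiff hinge, stays where it is left; takes about 1 N at the pin. The level bar is 14 mm wide, 90 to 100 mm above the shelf. Swung towards the carton, the cradle may strike it; the other way is free.
- pin_top (a point): Top centre of the upright round pin on the arm, 12 mm in diameter, 78 mm from the hinge axis, rising from the bar (100 mm) to 165 mm above the shelf; a good place to push the arm sideways.
- cradle (a point): Centre of the padded round cradle's underside at the arm's free end, 120 mm from the hinge axis, 90 mm above the shelf; the cradle is 56 mm across and 16 mm high.
- evergreen: Green resin evergreen cluster, loose, 72 mm across, 85 mm tall, on the side of the carton away from the mat, its centre about 98 mm from the carton's. Origin: centre of its underside.
- bell: White porcelain bell, loose, 52 mm across, 68 mm tall. Origin: centre of its underside.
- base_ring: Chrome base ring, loose, 76 mm across, 22 mm high, with the globe sitting in it. Origin: centre of its underside.
- globe_center (a point): Centre of the frosted glass sphere, 72 mm in diameter, resting loose in the chrome base ring; its top is 81 mm above the shelf.
- spare_ring: Spare chrome ring, loose, 68 mm across, 18 mm high, lying to the robot's right. Origin: centre of its underside.
- glue: White bottle, loose, 48 mm across, 100 mm tall, to the robot's right. Origin: centre of its underside.
- brush: Brush lying to the robot's left. Origin: on its underside.
- plinth: Turned wooden plinth, loose, 80 mm across, 30 mm high, to the robot's left. Origin: centre of its underside.
Things that resemble listed ones, but are neither listed nor needed, are in the scene too. What is shaped like the part that bears pivot but orange is not meant.

How it is judged (in metres and radians):
On the way:
1. The cradle is clear of the mat while the carton still stands (x of cradle in the frame of mat above 0.09 m and angle between carton's own z axis and vertical below 0.1 rad), for 0.2 s.
At the end, for the whole second after the job is handed in: The carton lies still and flat on a broad side (within 0.08 rad), its whole outline inside the mat's edges (2 mm over allowed), and the cradle overhangs the mat by no more than 3 mm (x of cradle in the frame of mat above 0.09 m and (angle between carton's own y axis and vertical below 0.08 rad or angle between carton's own y axis and vertical above 3.06 rad) and x of carton_c0 in the frame of mat between -0.067 and 0.067 m and y of carton_c0 in the frame of mat between -0.102 and 0.102 m and x of carton_c1 in the frame of mat between -0.067 and 0.067 m and y of carton_c1 in the frame of mat between -0.102 and 0.102 m and x of carton_c2 in the frame of mat between -0.067 and 0.067 m and y of carton_c2 in the frame of mat between -0.102 and 0.102 m and x of carton_c3 in the frame of mat between -0.067 and 0.067 m and y of carton_c3 in the frame of mat between -0.102 and 0.102 m and linear speed of carton below 0.02 m/s); the robot touches nothing.
It fails at once if The carton is lifted (its middle more than 100 mm above the shelf) (height (world z) of carton_mid above 0.1 m).
It fails at once if The carton is gripped or pushed hard (over 18 N) (contact force between the fingers and carton above 18 N).
It fails at once if An ornament or other thing around is moved more than 15 mm (distance of any of evergreen, bell, base_ring, spare_ring, glue, brush, plinth, globe_center from where it was at the start of the episode above 0.015 m).
It also fails if it takes over 45 s, if anything falls off the work surface, if the arm or the gripper's body presses on something with over 40 N, if the wrist force passes 120 N, or if a joint passes its speed limit or range.

## Working session

There is one attempt and no reset: what is moved stays moved. The work goes in short steps, Python scripts to look and compute and a tool call to move; the robot and the scene stay as the last step left them, time stands still between calls to the robot, and variables do not carry over. Pictures are saved under pics/ and viewed, and the job is handed in when it is done.

Besides the shell and the picture viewer there is one more tool, called after "Call:" as name(argument=value, ...), one argument or row to a line, values as JSON. servo_tool: Moves the arm, as the interface text tells. Its arguments: {"type":"object","properties":{"moves":{"type":"string"},"squeeze":{"type":"number"}},"required":["moves"]}

```bash
mkdir -p pics; ls; cat > h.py <<'E'
from cell import env
import numpy as np, cv2
def snap(n,fn):
    o=env.get_obs(); c=env.read_camera(n)
    cv2.imwrite('pics/'+fn,c['img'][:,:,::-1]); np.savez('pics/'+fn+'.npz',pos=o['tool_pos'],rot=o['tool_rot'],**c); return c
def cloud(c):
    z=c['range_z']; h,w=z.shape; v,u=np.mgrid[:h,:w]
    K=c['mtx']; x=(u-K[0,2])/K[0,0]*z; y=(v-K[1,2])/K[1,1]*z
    P=np.stack([x,-y,-z,np.ones_like(z)],-1)@c['T'].T
    return P[...,:3]
E
python3 - <<'E'
from h import *
for n in ['scene','top']:
    c=snap(n,n+'0.png'); print(n,c['mtx'].tolist(),np.round(c['T'],3).tolist(), [k for k in c])
print(env.get_obs())
E
```

```text
pics
scene [[533.1177969641735, 0.0, 283.8386257327222], [0.0, 533.1177969641735, 215.26810739124988], [0.0, 0.0, 1.0]] [[0.27, -0.62, 0.737, 1.586], [0.963, 0.183, -0.2, -0.313], [-0.011, 0.763, 0.646, 1.063], [0.0, 0.0, 0.0, 1.0]] ['img', 'range_z', 'mtx', 'T']
top [[489.83963332857405, 0.0, 275.41212444454857], [0.0, 489.83963332857405, 216.7154344362864], [0.0, 0.0, 1.0]] [[-0.006, 0.987, -0.16, 0.295], [-1.0, -0.006, -0.002, -0.013], [-0.003, 0.16, 0.987, 1.684], [0.0, 0.0, 0.0, 1.0]] ['img', 'range_z', 'mtx', 'T']
{'time_s': 0.1, 'qpos': array([69.90551837, 18.43447538, -4.01736634, 83.16800961,  1.29485773,
       78.54150432, -3.26012919]), 'joint_velocities': array([-0.01717319, -0.08209984, -0.04790583, -0.12764134, -0.02093147,
        0.06800867,  0.10236186]), 'effort': array([-1.14880149e-04, -4.92574453e+01, -4.05749604e-01, -3.13399172e+01,
       -6.42355392e-02,  3.94365995e-02,  8.11435962e-05]), 'tool_pos': array([ 0.23167921, -0.60672083,  0.19307415]), 'tool_rot': array([-1.79901244e+02,  4.78908314e-03,  2.09056661e+01]), 'force': array([-0.45556568, -1.50454331,  0.24982046]), 'wrist_torque': array([-0.0132057 ,  0.00496749,  0.07569582]), 'grip_width': 0.08677407267785713}
```

View pics/scene0.png

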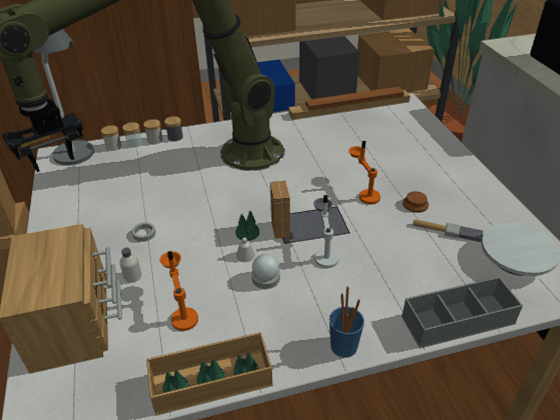

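View pics/top0.png

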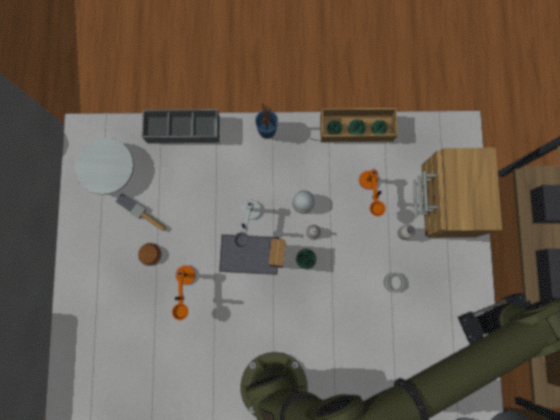

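Candidates in the top view: swing arm aluminium (253,210), orange look-alikes (186,275) and (370,180), which are excluded. The slim carton is at (277,252) and the large wooden cabinet at (460,190), which is not meant. The evergreen is at (306,259), and the others are in a tray at (357,127). I choose the aluminium arm and the slim carton, and check them in a crop.

```bash
python3 - <<'E'
from h import *
a=cv2.imread('pics/top0.png')[170:300,190:350]; b=cv2.imread('pics/scene0.png')[160:300,220:380]
a=cv2.resize(a,(640,520),interpolation=cv2.INTER_CUBIC); b=cv2.resize(b,(640,560),interpolation=cv2.INTER_CUBIC)
cv2.imwrite('pics/ta.png',a);cv2.imwrite('pics/sb.png',b)
c=np.load('pics/top0.png.npz'); P=cloud(c)
np.set_printoptions(precision=3,suppress=True)
for n,(u,v) in dict(mat1=(223,238),mat2=(222,270),mat3=(272,272),hub=(253,210),crad=(241,240),carton=(277,252),ever=(306,259),bell=(313,231),globe=(303,201)).items(): print(n,P[v,u])
E
```

```text
mat1 [ 0.495  0.172 -0.001]
mat2 [0.384 0.174 0.   ]
mat3 [0.376 0.003 0.005]
hub [0.592 0.068 0.005]
crad [0.477 0.103 0.092]
carton [ 0.432 -0.015  0.15 ]
ever [ 0.417 -0.111  0.051]
bell [ 0.509 -0.135  0.059]
globe [ 0.608 -0.102  0.08 ]
```

View pics/ta.png

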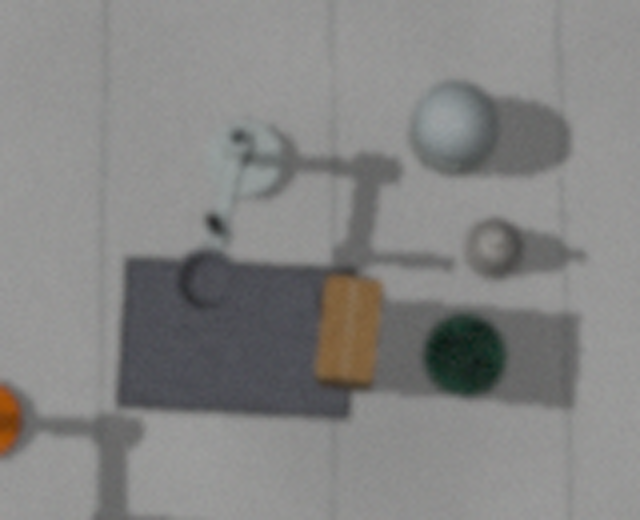

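View pics/sb.png

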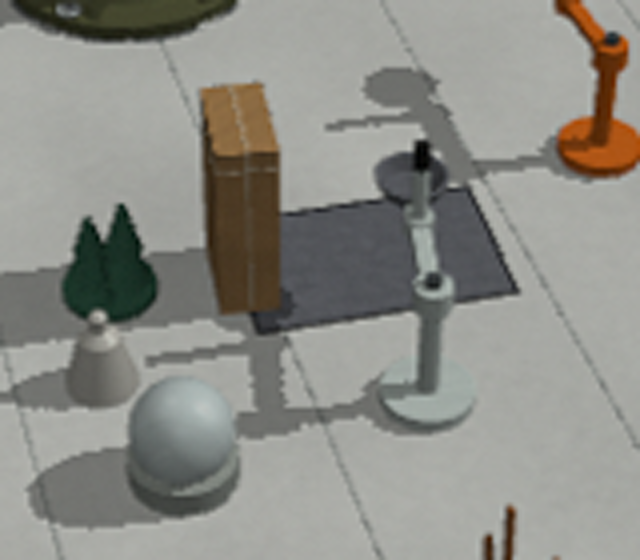

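```bash
python3 - <<'E'
from h import *
np.set_printoptions(precision=4,suppress=True)
Pt=cloud(np.load('pics/top0.png.npz')); 
S=np.load('pics/scene0.png.npz'); Ps=cloud(S)
T=np.load('pics/top0.png.npz')
def show(nm,Q):
    r=cv2.minAreaRect(Q[:,:2].astype(np.float32)); print(nm,len(Q),np.array(r[0]),np.array(r[1]),r[2],'med',np.median(Q,0))
for nm,C,P in (('top',T,Pt),('scene',S,Ps)):
    x,y,z=P[...,0],P[...,1],P[...,2]
    box=(x>.33)&(x<.68)&(y>-.2)&(y<.22)
    v=C['img'].astype(int).max(-1)
    show('carton',P[box&(z>.14)&(z<.156)&(y<.03)&(x<.52)])
    m=box&(z>.085)&(y>.03)
    show('arm',P[m])
    show('pin',P[box&(z>.13)&(y>.04)&(z<.17)])
    show('hub',P[box&(z>.105)&(z<.13)&(x>.54)&(y>0)])
    show('cradle',P[box&(z>.08)&(z<.11)&(x<.51)&(y>.05)])
    show('foot',P[box&(z<.015)&(z>.003)&(x>.54)&(y>0)])
    # mat
    # rays to z=0
    h,w=z.shape; vv,uu=np.mgrid[:h,:w];K=C['mtx'];M=C['T']
    d=np.stack([(uu-K[0,2])/K[0,0],-(vv-K[1,2])/K[1,1],-np.ones((h,w))],-1)@M[:3,:3].T
    G=M[:3,3]-d*(M[2,3]/d[...,2:])
    im=C['img'].astype(int); mk=box&(abs(z)<.006)&(v<105)
    print('gray hist',np.percentile(v[box&(abs(z)<.006)],[5,20,40,60,80]))
    lab=cv2.connectedComponentsWithStats(mk.astype(np.uint8))
    i=1+np.argmax(lab[2][1:,4]); mm=lab[1]==i; print(lab[2][i]); show('mat',G[mm])
    cv2.imwrite('pics/m_%s.png'%nm,mk.astype(np.uint8)*255)
E
```

```text
carton 348 [ 0.4332 -0.0147] [0.0449 0.0804] 83.61524963378906 med [ 0.4332 -0.0146  0.1498]
arm 397 [0.5301 0.0956] [0.0528 0.1573] 84.01921844482422 med [0.4977 0.0896 0.102 ]
pin 16 [0.5176 0.0918] [0.0102 0.0113] 60.17396545410156 med [0.5162 0.0915 0.1635]
hub 54 [0.5863 0.0751] [0.0423 0.0263] 6.06879186630249 med [0.5933 0.0761 0.1089]
cradle 214 [0.4781 0.1013] [0.0543 0.0521] 23.302305221557617 med [0.479  0.0998 0.0991]
foot 678 [0.6107 0.1105] [0.2175 0.1385] 89.7579574584961 med [0.6053 0.1058 0.0057]
gray hist [ 83. 102. 136. 146. 148.]
[ 219  210   70   65 1586]
mat 1586 [0.4856 0.0656] [0.2274 0.2244] 86.63816833496094 med [0.4353 0.0783 0.    ]
carton 323 [ 0.4347 -0.0139] [0.0454 0.0877] 83.33016967773438 med [ 0.4418 -0.0151  0.1491]
arm 433 [0.5282 0.0841] [0.0513 0.1604] 71.96846008300781 med [0.5214 0.0884 0.1032]
pin 50 [0.5181 0.0932] [0.0114 0.0149] 54.12199783325195 med [0.5196 0.0917 0.153 ]
hub 61 [0.5945 0.076 ] [0.0241 0.0262] 73.53887176513672 med [0.5972 0.0742 0.1076]
cradle 152 [0.4767 0.1013] [0.0519 0.052 ] 81.53530883789062 med [0.4712 0.0973 0.1008]
foot 464 [0.61   0.1104] [0.2178 0.1389] 89.75733947753906 med [0.6041 0.0786 0.0087]
gray hist [ 86. 110. 154. 168. 171.]
[277 209  47  35 992]
mat 992 [0.436  0.0473] [0.1549 0.1323] 87.04612731933594 med [0.4459 0.0614 0.    ]
```

```bash
python3 - <<'E'
from h import *
np.set_printoptions(precision=4,suppress=True)
for nm,pts in dict(top=[(190+x/4-.375,170+y/4-.375) for x,y in [(127,256),(118,405),(350,418),(357,266)]],scene=[(220+x/4-.375,160+y/4-.375) for x,y in [(519,293),(472,187),(262,333)]]).items():
    C=np.load(f'pics/{nm}0.png.npz');K=C['mtx'];M=C['T']
    p=np.array(pts);d=np.c_[(p[:,0]-K[0,2])/K[0,0],-(p[:,1]-K[1,2])/K[1,1],-np.ones(len(p))]@M[:3,:3].T
    print(nm,M[:3,3]-d*(M[2,3]/d[:,2:]))
    # mask boundary refined: threshold closer
    im=C['img']; print(im[255,240],im[255,200])
C=np.load('pics/top0.png.npz');P=cloud(C);im=C['img'].astype(int)
g=im.sum(-1)/3
# left edge (+y): scan rows, half-level crossing ; bottom edge (-x): scan cols
def ray(u,v):
    K=C['mtx'];M=C['T'];d=M[:3,:3]@np.array([(u-K[0,2])/K[0,0],-(v-K[1,2])/K[1,1],-1]);return M[:3,3]-d*M[2,3]/d[2]
def cross(prof,idx,th=112):
    for i in range(len(prof)-1):
        if prof[i]>th>=prof[i+1]: return idx[i]+(idx[i+1]-idx[i])*(prof[i]-th)/(prof[i]-prof[i+1])
L=[ray(cross(g[v,212:232],range(212,232)),v)[:2] for v in range(240,268)]
B=[ray(u,cross(g[283:262:-1,u],range(283,262,-1)))[:2] for u in range(224,272)]
Tp=[ray(u,cross(g[225:245,u],range(225,245)))[:2] for u in list(range(224,232))+list(range(252,270))]
for n,q in (('left',L),('bot',B),('top',Tp)):
    l=cv2.fitLine(np.array(q,np.float32),cv2.DIST_HUBER,0,.01,.01).ravel();print(n,l,np.degrees(np.arctan2(l[1],l[0])))
E
```

```text
top [[ 0.51    0.1776  0.    ]
 [ 0.3816  0.1838  0.    ]
 [ 0.3694 -0.0147  0.    ]
 [ 0.5001 -0.0215  0.    ]]
[79 81 85] [150 150 149]
scene [[ 0.5079  0.1797  0.    ]
 [ 0.3815  0.189   0.    ]
 [ 0.4959 -0.0148  0.    ]]
[91 91 86] [170 172 167]
left [ 0.9986 -0.0536  0.4274  0.1835] -3.0704176
bot [0.0613 0.9981 0.3733 0.0815] 86.48609
top [0.057  0.9984 0.5036 0.0642] 86.7323
```

The mat centre is (0.440, 0.082) at yaw -3.3°. The carton is at (0.4335, -0.0145) at yaw -6.4°, and falls along +y. The pivot is (0.593, 0.075) and the pin (0.5175, 0.092), so I push the arm clockwise, away from the carton. First I close the fingers, rise and turn to yaw 43.

Call:
servo_tool(
  moves="0 0 -0.01 0 0 -0.193 1; 0 0 -0.01 0 0 -0.193 1; 0 0 -0.01 0 0 -0.193 1; 0 0 -0.01 0 0 -0.193 1; 0 0 0 0 0 0 1",
  squeeze=5,
)

```text
time_s: 0.52
tool_pos: [0.2308, -0.6045, 0.2299]
tool_rot: [-179.4, -0.2, 44.0]
force: [0.1, -0.2, 0.2]
grip_width: 0.0613
```

```bash
cat >> h.py <<'E'
from scipy.spatial.transform import Rotation as Ro
def goal(x,y,z,yaw=None):
    o=env.get_obs(); R=Ro.from_euler('xyz',o['tool_rot'],degrees=True)
    d=R.inv().apply(np.array([x,y,z])-o['tool_pos']); 
    print('t',o['time_s'],'pos',np.round(o['tool_pos'],4),'rot',np.round(o['tool_rot'],1),'F',np.round(o['force'],1),'w',round(o['grip_width'],3))
    print('d tool',np.round(d,4),'len',np.linalg.norm(d))
    if yaw is not None:
        Rg=Ro.from_euler('xyz',[180,0,yaw],degrees=True); print('turn frac',np.round((R.inv()*Rg).as_rotvec()/.5,3))
E
python3 -c "
from h import *
goal(.5,.066,.225,43)"
```

```text
t 0.5167 pos [ 0.2308 -0.6045  0.2299] rot [-179.4   -0.2   44. ] F [ 0.1 -0.2  0.2] w 0.061
d tool [ 0.6596 -0.2947  0.0102] len 0.7225106083808576
turn frac [-0.02  -0.007  0.036]
```

Call:
servo_tool(
  moves="0.033 -0.0147 0 0 0 0 1; 0.033 -0.0147 0 0 0 0 1; 0.033 -0.0147 0 0 0 0 1; 0.033 -0.0147 0 0 0 0 1; 0.033 -0.0147 0 0 0 0 1; 0.033 -0.0147 0 0 0 0 1; 0.033 -0.0147 0 0 0 0 1; 0.033 -0.0147 0 0 0 0 1; 0.033 -0.0147 0 0 0 0 1; 0.033 -0.0147 0 0 0 0 1; 0.033 -0.0147 0 0 0 0 1; 0.033 -0.0147 0 0 0 0 1; 0.033 -0.0147 0 0 0 0 1; 0.033 -0.0147 0 0 0 0 1; 0.033 -0.0147 0 0 0 0 1; 0.033 -0.0147 0 0 0 0 1; 0.033 -0.0147 0 0 0 0 1",
)

```text
time_s: 1.93
tool_pos: [0.4758, -0.0224, 0.2183]
tool_rot: [-178.7, 0.2, 39.8]
force: [0.6, -1.7, 0.2]
grip_width: 0.0005
```

```bash
python3 -c "
from h import *
goal(.4975,.073,.22,43)"
```

```text
t 1.9333 pos [ 0.4758 -0.0224  0.2183] rot [-178.7    0.2   39.8] F [ 0.6 -1.7  0.2] w 0.001
d tool [ 0.0777 -0.0595 -0.0006] len 0.09785527140283343
turn frac [-0.044  0.006 -0.112]
```

Call:
servo_tool(
  moves="0.02 -0.015 0 -0.02 0 -0.05 1; 0.02 -0.015 0 -0.02 0 -0.05 1; 0.02 -0.015 0 0 0 0 1; 0.012 -0.01 0 0 0 0 1; 0 0 0 0 0 0 1",
)

```text
time_s: 2.35
tool_pos: [0.4933, 0.0814, 0.2158]
tool_rot: [-179.6, -0.0, 42.7]
force: [-1.1, 1.0, 0.1]
grip_width: 0.0004
```

```bash
python3 -c "
from h import *
goal(.4975,.073,.137,43)
snap('wrist','w1.png');snap('scene','s1.png')"
```

```text
t 2.35 pos [0.4933 0.0814 0.2158] rot [-179.6   -0.    42.7] F [-1.1  1.   0.1] w 0.0
d tool [-0.0026  0.0095  0.0787] len 0.07933007465471281
turn frac [-0.013 -0.    -0.01 ]
```

View pics/w1.png

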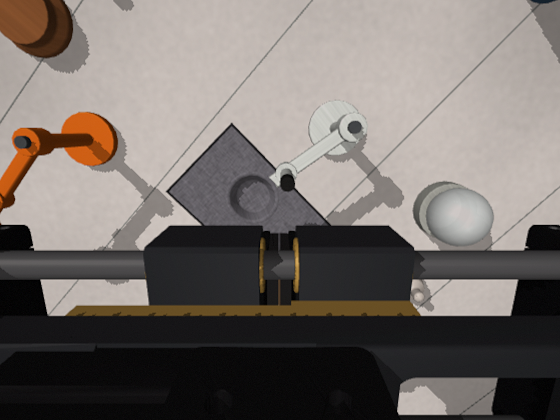

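View pics/s1.png

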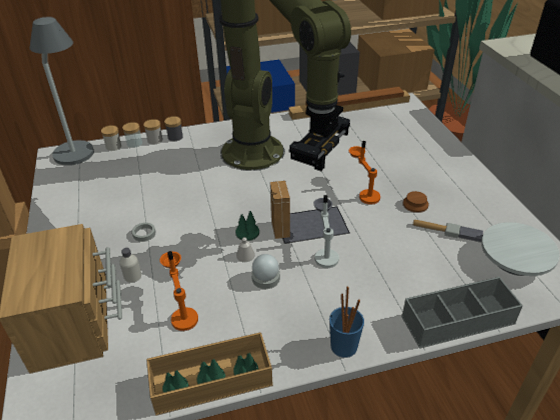

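```bash
python3 - <<'E'
from h import *
c=np.load('pics/s1.png.npz');K=c['mtx']
def pr(p):
    q=np.linalg.inv(c['T'])@np.r_[p,1]; return K[0,0]*q[0]/-q[2]+K[0,2], K[1,1]*-q[1]/-q[2]+K[1,2]
for p in ([.4933,.0814,.205],[.5175,.092,.165],[0,0,0]): print(pr(p))
w=np.load('pics/w1.png.npz'); np.set_printoptions(precision=3,suppress=True); print(w['hand_eye'],w['mtx'])
H=np.eye(4);H[:3,:3]=Ro.from_euler('xyz',w['rot'],degrees=True).as_matrix();H[:3,3]=w['pos']
d=dict(w);d['T']=H@w['hand_eye'];P=cloud(d)
m=(P[...,2]>.158)&(P[...,2]<.172)&(P[...,0]>.48)&(P[...,0]<.56)&(P[...,1]>.05)&(P[...,1]<.13); print('pin wrist',m.sum(),P[m].mean(0))
E
python3 -c "
import cv2;a=cv2.imread('pics/s1.png')[90:280,240:400];cv2.imwrite('pics/s1c.png',cv2.resize(a,None,fx=3,fy=3,interpolation=2))"
```

```text
(np.float64(318.4543931546991), np.float64(179.91230430939518))
(np.float64(324.53663367828597), np.float64(196.20586894208625))
(np.float64(251.55105558343297), np.float64(151.3418127010018))
[[-0.     0.971  0.239  0.065]
 [ 1.    -0.     0.001  0.   ]
 [ 0.001  0.239 -0.971 -0.191]
 [ 0.     0.     0.     1.   ]] [[304.022   0.    278.761]
 [  0.    304.022 206.113]
 [  0.      0.      1.   ]]
pin wrist 191 [0.515 0.093 0.165]
```

View pics/s1c.png

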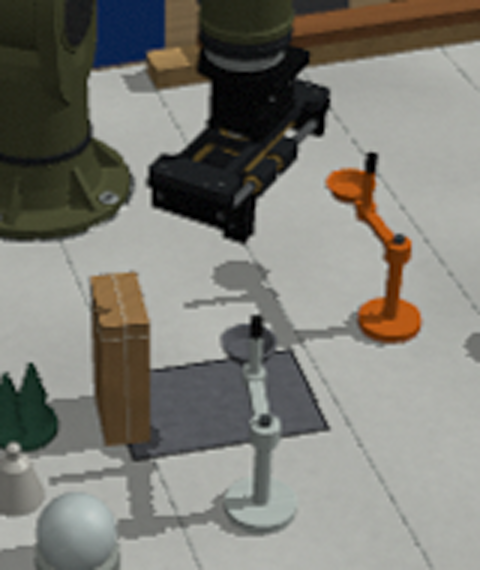

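Call:
servo_tool(
  moves="-0.001 0.003 0.025 0 0 0 1; -0.001 0.003 0.025 0 0 0 1; 0 0.003 0.02 0 0 0 1; 0 0 0.006 0 0 0 1; 0 0 0 0 0 0 1",
)

```text
time_s: 2.87
tool_pos: [0.4983, 0.0594, 0.1365]
tool_rot: [-180.0, 0.3, 41.5]
force: [-0.9, 0.2, 0.6]
grip_width: 0.0004
```

```bash
python3 -c "
from h import *
goal(.4975,.073,.137,43)
c=snap('scene','s2.png')
a=c['img'][90:280,240:400,::-1];cv2.imwrite('pics/s2c.png',cv2.resize(a,None,fx=3,fy=3,interpolation=2))"
```

```text
t 2.8667 pos [0.4983 0.0594 0.1365] rot [-180.     0.3   41.5] F [-0.9  0.2  0.6] w 0.0
d tool [ 0.0085 -0.0107 -0.0005] len 0.013668877552136426
turn frac [-0.002  0.009 -0.051]
```

View pics/s2c.png

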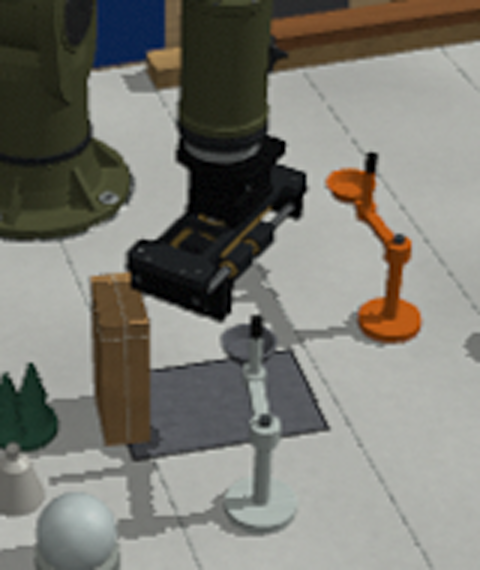

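```bash
python3 - <<'E'
from h import *
np.set_printoptions(precision=3,suppress=True)
c=np.load('pics/s2.png.npz');K=c['mtx'];P=cloud(c)
def pr(p):
    q=np.linalg.inv(c['T'])@np.r_[p,1]; return np.array([K[0,0]*q[0]/-q[2]+K[0,2]-240, K[1,1]*-q[1]/-q[2]+K[1,2]-90])*3
R=Ro.from_euler('xyz',c['rot'],degrees=True)
for t in ([0,0,.011],[0,0,-.06],[.037,.095,-.06],[-.037,.095,-.06],[.037,-.095,-.06]): 
    p=R.apply(t)+c['pos']; print(t,p,pr(p))
for u,v in [(215,310),(225,300),(140,270),(150,250),(300,180),(230,285),(205,200),(210,285),(180,285)]:
    print(u,v,P[90+v//3,240+u//3])
E
```

```text
[0, 0, 0.011] [0.498 0.059 0.126] [211.757 345.937]
[0, 0, -0.06] [0.498 0.06  0.197] [213.736 284.771]
[0.037, 0.095, -0.06] [0.589 0.013 0.196] [194.406 356.071]
[-0.037, 0.095, -0.06] [ 0.534 -0.036  0.197] [121.441 327.014]
[0.037, -0.095, -0.06] [0.463 0.155 0.196] [300.404 245.104]
215 310 [0.513 0.055 0.181]
225 300 [0.508 0.067 0.185]
140 270 [ 0.542 -0.023  0.262]
150 250 [ 0.541 -0.012  0.28 ]
300 180 [0.476 0.145 0.278]
230 285 [0.504 0.071 0.198]
205 200 [0.508 0.045 0.299]
210 285 [0.566 0.033 0.25 ]
180 285 [0.574 0.004 0.263]
```

```bash
python3 -c "
from h import *
c=snap('top','t2.png')
a=c['img'][150:320,190:360,::-1];cv2.imwrite('pics/t2c.png',cv2.resize(a,None,fx=3.4,fy=3.4,interpolation=2))
snap('wrist','w2.png')"
```

```text
(no output)
```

View pics/t2c.png

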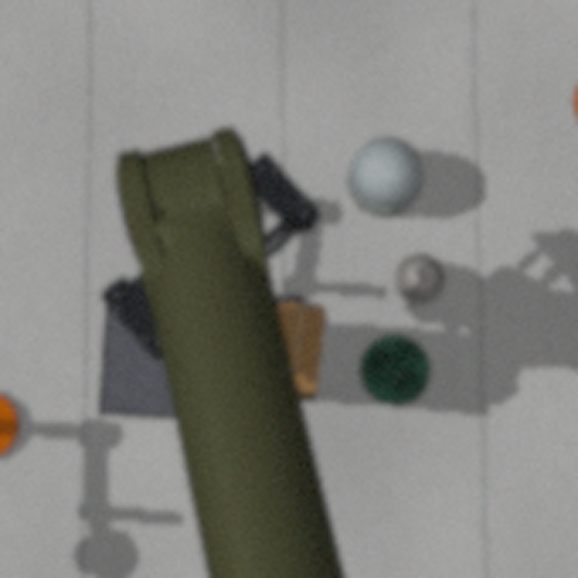

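View pics/w2.png

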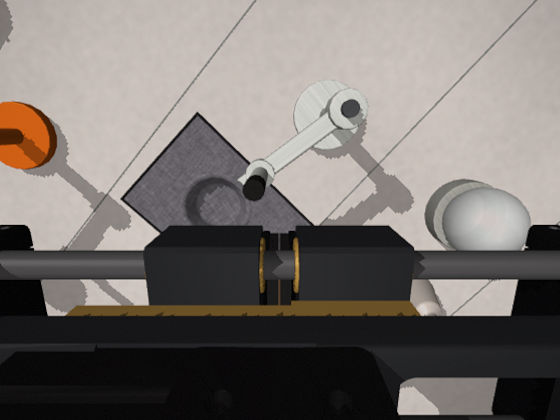

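```bash
python3 - <<'E'
from h import *
np.set_printoptions(precision=3,suppress=True)
c=np.load('pics/s2.png.npz');P=cloud(c)
R=Ro.from_euler('xyz',c['rot'],degrees=True)
Q=R.inv().apply(P.reshape(-1,3)-c['pos']).reshape(P.shape)
m=(abs(Q[...,0])<.12)&(abs(Q[...,1])<.12)&(Q[...,2]<.03)&(Q[...,2]>-.1)&(c['img'].max(-1)<60)
q=Q[m]; i=np.argsort(-q[:,2])[:25]; print(q[i]); vu=np.argwhere(m)[i]; print(vu.T)
print(R.as_matrix())
c=np.load('pics/w2.png.npz');d=dict(c);H=np.eye(4);H[:3,:3]=Ro.from_euler('xyz',c['rot'],degrees=True).as_matrix();H[:3,3]=c['pos'];d['T']=H@c['hand_eye'];P=cloud(d)
m=(P[...,2]>.155)&(P[...,2]<.175)&(P[...,0]>.48)&(P[...,0]<.56)&(P[...,1]>.07)&(P[...,1]<.13); print('pin wrist',m.sum(),P[m].mean(0)); print(P[187,255],P[108,350],P[380,560//2],P[255,280],P[300,280])
E
```

```text
[[ 0.015 -0.017  0.03 ]
 [-0.106  0.034  0.029]
 [ 0.018 -0.017  0.029]
 [ 0.087  0.05   0.027]
 [ 0.083  0.053  0.027]
 [-0.092  0.051  0.026]
 [ 0.086  0.054  0.025]
 [ 0.084  0.051  0.024]
 [-0.105  0.036  0.023]
 [-0.108  0.033  0.023]
 [ 0.087  0.051  0.023]
 [ 0.085  0.047  0.022]
 [ 0.081  0.051  0.022]
 [ 0.084  0.055  0.021]
 [-0.089  0.054  0.019]
 [-0.092  0.051  0.018]
 [-0.104  0.038  0.014]
 [-0.117  0.022  0.005]
 [-0.116  0.024 -0.007]
 [ 0.034 -0.008 -0.01 ]
 [ 0.032 -0.011 -0.011]
 [ 0.04  -0.009 -0.012]
 [ 0.038 -0.007 -0.012]
 [ 0.036 -0.009 -0.014]
 [ 0.043 -0.008 -0.014]]
[[209 204 209 231 231 208 231 230 203 202 230 229 229 230 207 206 201 194
  191 202 201 202 202 201 202]
 [318 272 319 329 327 273 328 328 272 272 329 329 327 327 273 273 272 271
  271 323 323 325 324 324 326]]
[[ 0.749  0.663 -0.004]
 [ 0.663 -0.749 -0.002]
 [-0.004 -0.001 -1.   ]]
pin wrist 469 [0.515 0.091 0.165]
[0.517 0.093 0.166] [0.591 0.077 0.113] [0.548 0.103 0.329] [0.524 0.081 0.252] [0.498 0.058 0.216]
```

```bash
python3 -c "
from h import *
c=np.load('pics/s2.png.npz')
a=c['img'][165:225,280:350,::-1];cv2.imwrite('pics/s2d.png',cv2.resize(a,None,fx=9,fy=9,interpolation=0))
P=cloud(c)
np.set_printoptions(precision=3,suppress=True)
for v in range(184,212,2): print(v,[ (c['img'][v,u].tolist(),P[v,u].round(3).tolist()) for u in (308,311,314)])
"
```

```text
184 [([16, 17, 19], [0.587, 0.021, 0.272]), ([93, 96, 96], [0.566, 0.036, 0.254]), ([12, 12, 12], [0.513, 0.062, 0.21])]
186 [([13, 12, 11], [0.586, 0.021, 0.265]), ([33, 34, 35], [0.51, 0.055, 0.202]), ([9, 12, 11], [0.51, 0.063, 0.2])]
188 [([6, 9, 10], [0.582, 0.023, 0.255]), ([4, 7, 4], [0.516, 0.053, 0.2]), ([11, 11, 10], [0.511, 0.063, 0.194])]
190 [([8, 11, 8], [0.582, 0.023, 0.249]), ([10, 9, 10], [0.511, 0.055, 0.19]), ([13, 13, 13], [0.513, 0.063, 0.189])]
192 [([15, 15, 15], [0.582, 0.023, 0.242]), ([4, 7, 7], [0.508, 0.056, 0.18]), ([15, 15, 15], [0.513, 0.063, 0.183])]
194 [([7, 8, 8], [0.58, 0.024, 0.234]), ([3, 3, 5], [0.509, 0.056, 0.174]), ([7, 6, 7], [0.506, 0.065, 0.17])]
196 [([194, 196, 189], [0.302, 0.117, -0.003]), ([80, 82, 78], [0.51, 0.056, 0.168]), ([64, 66, 64], [0.509, 0.065, 0.166])]
198 [([181, 183, 178], [0.31, 0.114, -0.004]), ([186, 189, 183], [0.315, 0.123, -0.002]), ([190, 191, 186], [0.32, 0.131, -0.0])]
200 [([183, 185, 179], [0.323, 0.11, -0.002]), ([184, 187, 181], [0.324, 0.12, -0.003]), ([158, 161, 157], [0.331, 0.128, 0.0])]
202 [([183, 186, 180], [0.335, 0.106, 0.001]), ([184, 185, 180], [0.335, 0.116, -0.002]), ([96, 98, 103], [0.467, 0.08, 0.108])]
204 [([182, 184, 179], [0.34, 0.105, -0.003]), ([184, 185, 178], [0.347, 0.112, 0.001]), ([105, 107, 110], [0.469, 0.079, 0.103])]
206 [([182, 184, 179], [0.35, 0.101, -0.003]), ([182, 183, 179], [0.357, 0.109, 0.001]), ([121, 123, 120], [0.472, 0.079, 0.098])]
208 [([182, 185, 179], [0.36, 0.098, -0.003]), ([184, 186, 181], [1.586, -0.313, 1.063]), ([186, 188, 182], [0.362, 0.118, -0.006])]
210 [([100, 101, 98], [0.367, 0.096, -0.004]), ([69, 71, 72], [0.379, 0.102, 0.003]), ([53, 54, 58], [0.376, 0.113, -0.001])]
```

View pics/s2d.png

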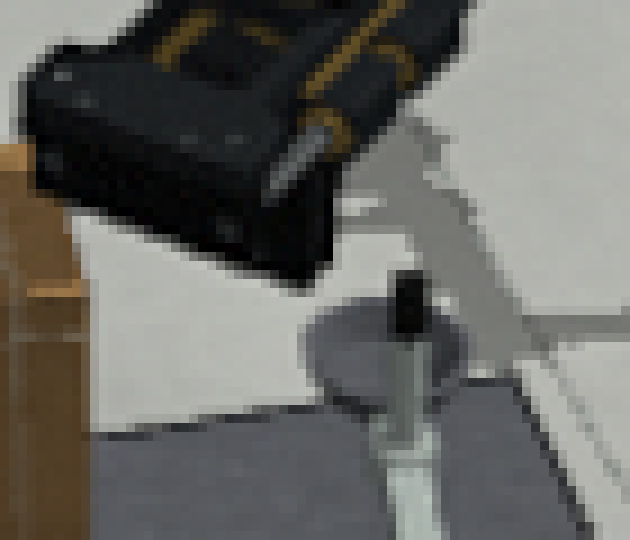

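```bash
python3 -c "
from h import *
np.set_printoptions(precision=3,suppress=True)
for f in ('scene0','s1','s2'):
  c=np.load('pics/%s.png.npz'%f);P=cloud(c);R=Ro.from_euler('xyz',c['rot'],degrees=True)
  Q=R.inv().apply(P.reshape(-1,3)-c['pos']).reshape(P.shape)
  m=(abs(Q[...,0])<.035)&(abs(Q[...,1])<.065)&(Q[...,2]<.04)&(Q[...,2]>-.12)&(c['img'].max(-1)<70)
  q=Q[m];print(f,m.sum(),np.sort(q[:,2])[::-1][:12]); print(q[np.argsort(-q[:,2])[:6]])
c=np.load('pics/scene0.png.npz')['img'][100:190,0:110,::-1];cv2.imwrite('pics/s0g.png',cv2.resize(c,None,fx=6,fy=6,interpolation=0))
"
```

```text
scene0 300 [-0.027 -0.028 -0.029 -0.03  -0.031 -0.032 -0.032 -0.033 -0.034 -0.034
 -0.034 -0.034]
[[ 0.007 -0.049 -0.027]
 [ 0.011 -0.05  -0.028]
 [ 0.009 -0.046 -0.029]
 [ 0.011  0.049 -0.03 ]
 [ 0.01   0.043 -0.031]
 [ 0.01  -0.049 -0.032]]
s1 159 [-0.027 -0.032 -0.032 -0.034 -0.034 -0.034 -0.034 -0.035 -0.035 -0.035
 -0.035 -0.036]
[[ 0.01  -0.004 -0.027]
 [ 0.001  0.009 -0.032]
 [ 0.013  0.008 -0.032]
 [ 0.012 -0.004 -0.034]
 [ 0.012  0.012 -0.034]
 [-0.002  0.009 -0.034]]
s2 184 [0.04  0.038 0.038 0.037 0.037 0.037 0.037 0.036 0.036 0.036 0.034 0.032]
[[ 0.029 -0.05   0.04 ]
 [ 0.027 -0.052  0.038]
 [ 0.015 -0.023  0.038]
 [ 0.026 -0.061  0.037]
 [ 0.018 -0.024  0.037]
 [ 0.008 -0.023  0.037]]
```

View pics/s0g.png

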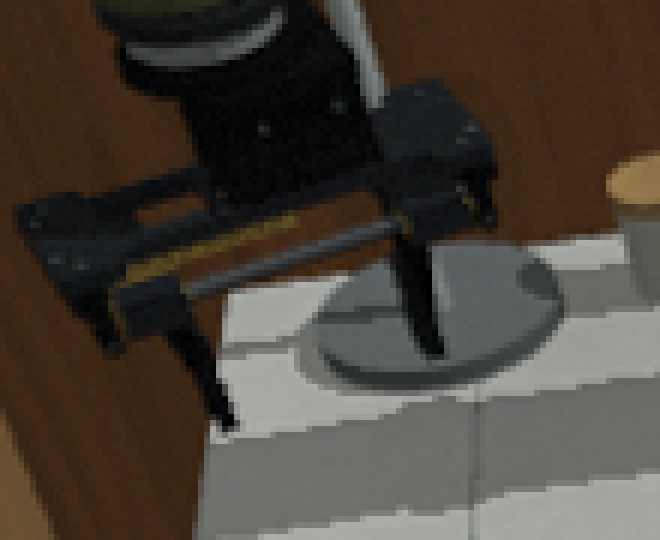

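The scene depth puts the visible fingertips about 27 mm short of the TCP. The stated figure is 11 mm ahead of it. I lower to TCP z≈0.118, which suits either case, and line up laterally.

Call:
servo_tool(
  moves="0 -0.008 0.01 0 0 -0.03 1; 0 -0.007 0.009 0 0 -0.02 1; 0 0 0 0 0 0 1; 0 0 0 0 0 0 1",
)

```text
time_s: 3.35
tool_pos: [0.4911, 0.0734, 0.1215]
tool_rot: [179.6, -0.2, 43.2]
force: [-0.3, 0.4, 0.5]
grip_width: 0.0003
```

```bash
python3 -c "
from h import *
goal(.5165,.092,.118,43)
c=snap('scene','s3.png')
a=c['img'][140:250,250:380,::-1];cv2.imwrite('pics/s3c.png',cv2.resize(a,None,fx=5,fy=5,interpolation=2))"
```

```text
t 3.35 pos [0.4911 0.0734 0.1215] rot [179.6  -0.2  43.2] F [-0.3  0.4  0.5] w 0.0
d tool [0.0312 0.0038 0.0036] len 0.031622011583819415
turn frac [ 0.013 -0.006  0.007]
```

View pics/s3c.png

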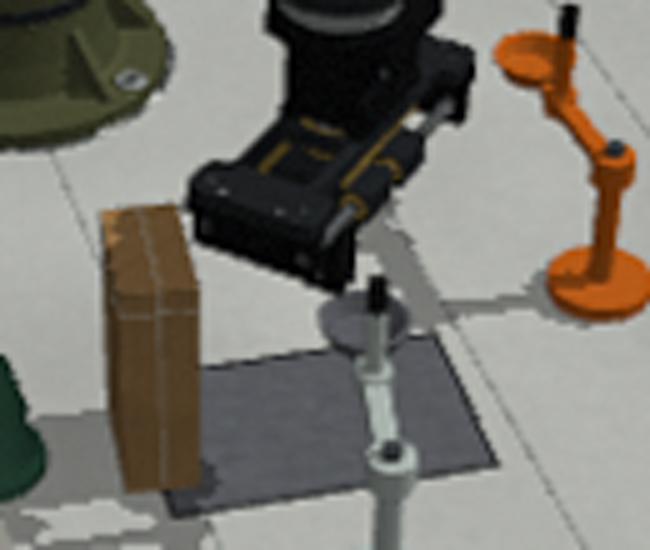

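Call:
servo_tool(
  moves="0.008 0 0.001 0 0 0 1; 0.008 0 0.001 0 0 0 1; 0.01 -0.002 0.001 0 0 0 1; 0.012 -0.004 0 0 0 0 1; 0.012 -0.004 0 0 0 0 1; 0 0 0 0 0 0 1",
)

```text
time_s: 3.9
tool_pos: [0.5209, 0.1181, 0.1181]
tool_rot: [179.8, 0.2, 43.1]
force: [0.0, 0.2, 0.4]
grip_width: 0.0002
```

```bash
python3 -c "
from h import *
goal(.5165,.092,.118,43)
c=snap('scene','s4.png')
a=c['img'][140:250,250:380,::-1];cv2.imwrite('pics/s4c.png',cv2.resize(a,None,fx=5,fy=5,interpolation=2))"
```

```text
t 3.9 pos [0.5209 0.1181 0.1181] rot [179.8   0.2  43.1] F [0.  0.2 0.4] w 0.0
d tool [-0.021   0.016   0.0002] len 0.026438804525766062
turn frac [0.005 0.006 0.003]
```

View pics/s4c.png

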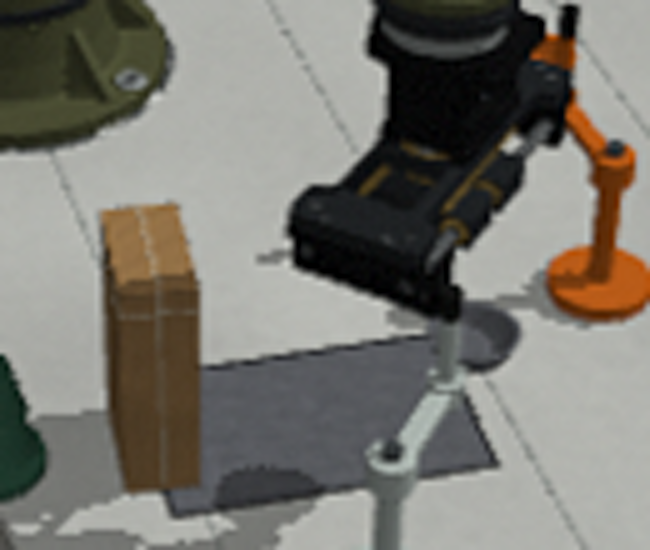

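Call:
servo_tool(
  moves="0.01 0.001 0 0 0 0 1; 0.01 0.003 0 0 0 0 1; 0.011 0.004 0 0 0 0 1; 0.01 0.005 0 0 0 0 1; 0.01 0.005 0 0 0 0 1; 0 0 0 0 0 0 1",
)

```text
time_s: 4.45
tool_pos: [0.5693, 0.1364, 0.1159]
tool_rot: [-180.0, 0.7, 42.9]
force: [-0.4, 0.9, -0.8]
grip_width: 0.0007
```

```bash
python3 -c "
from h import *
goal(.571,.141,.118,43)
c=snap('scene','s5.png')
a=c['img'][140:250,250:380,::-1];cv2.imwrite('pics/s5c.png',cv2.resize(a,None,fx=5,fy=5,interpolation=2))
P=cloud(c);z=P[...,2];m=(z>.08)&(z<.112)&(P[...,1]>.12)&(P[...,0]>.45)&(P[...,0]<.68)&(P[...,1]<.26)
q=P[m&(c['img'].max(-1)>50)];print(q.shape,cv2.minAreaRect(q[:,:2].astype(np.float32)),q[q[:,1]>.17].mean(0))"
```

```text
t 4.45 pos [0.5693 0.1364 0.1159] rot [-180.     0.7   42.9] F [-0.4  0.9 -0.8] w 0.001
d tool [ 0.0044 -0.0022 -0.0022] len 0.005383047908546851
turn frac [-0.001  0.023 -0.002]
(334, 3) ((0.5730829238891602, 0.17231464385986328), (0.098446786403656, 0.05575902387499809), 83.8536148071289) [0.57171684 0.1972311  0.09942869]
```

View pics/s5c.png

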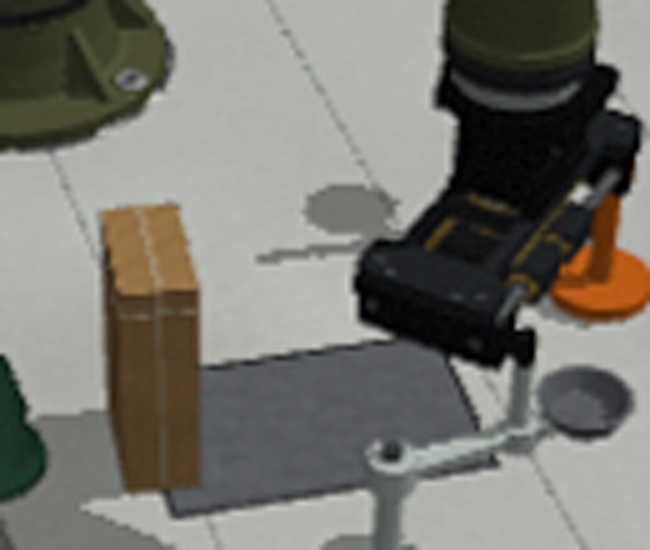

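Call:
servo_tool(
  moves="-0.015 0 -0.005 0 0 0 1; -0.01 0 -0.02 0 0 0 1; 0 0 -0.03 0 0 -0.2 1; 0 0 -0.03 0 0 -0.2 1; 0 0 -0.02 0 0 -0.25 1; 0 0 0 0 0 -0.25 1; 0 0 0 0 0 -0.25 1; 0 0 0 0 0 -0.25 1; 0 0 0 0 0 0 1",
)

```text
time_s: 5.25
tool_pos: [0.5449, 0.114, 0.2251]
tool_rot: [-179.3, 0.9, 83.6]
force: [0.3, -0.8, 0.3]
grip_width: 0.0005
```

```bash
python3 -c "
from h import *
goal(.4277,-.0662,.215,83.6)"
```

```text
t 5.25 pos [0.5449 0.114  0.2251] rot [-179.3    0.9   83.6] F [ 0.3 -0.8  0.3] w 0.0
d tool [-0.192  -0.0963  0.0142] len 0.2152206293537796
turn frac [-0.024  0.032  0.   ]
```

Call:
servo_tool(
  moves="-0.02 -0.01 0 -0.01 0.015 0 1; -0.02 -0.01 0 -0.01 0.015 0 1; -0.02 -0.01 0 0 0 0 1; -0.02 -0.01 0 0 0 0 1; -0.02 -0.01 0 0 0 0 1; -0.02 -0.01 0 0 0 0 1; -0.02 -0.01 0 0 0 0 1; -0.02 -0.01 0 0 0 0 1; -0.015 -0.008 0 0 0 0 1; 0 0 0 0 0 0 1; 0 0 0 0 0 0 1",
)

```text
time_s: 6.17
tool_pos: [0.4246, -0.0562, 0.2227]
tool_rot: [-179.9, 0.1, 81.1]
force: [1.0, 0.3, 0.1]
grip_width: 0.0008
```

```bash
python3 -c "
from h import *
goal(.4277,-.0662,.155,83.6)
c=snap('scene','s6.png')
a=c['img'][100:270,220:400,::-1];cv2.imwrite('pics/s6c.png',cv2.resize(a,None,fx=4,fy=3.5,interpolation=2))"
```

```text
t 6.1667 pos [ 0.4246 -0.0562  0.2227] rot [-1.799e+02  1.000e-01  8.110e+01] F [1.  0.3 0.1] w 0.001
d tool [-0.0093  0.0048  0.0677] len 0.06850800949599477
turn frac [-0.005  0.003 -0.087]
```

View pics/s6c.png

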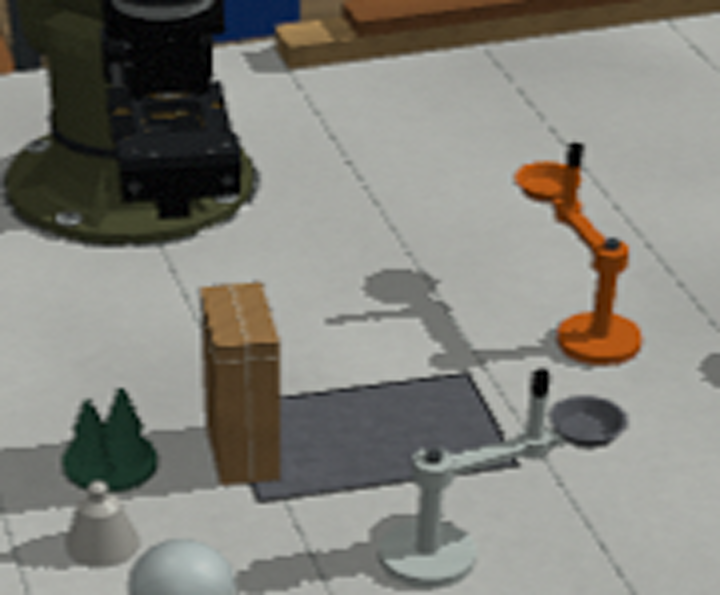

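Call:
servo_tool(
  moves="-0.005 0.002 0.02 0 0 -0.04 1; -0.005 0.002 0.025 0 0 -0.04 1; 0 0 0.025 0 0 0 1; 0 0 0.02 0 0 0 1; 0 0 0.012 0 0 0 1; 0 0 0 0 0 0 1; 0 0 0 0 0 0 1",
)

```text
time_s: 6.8
tool_pos: [0.4326, -0.0585, 0.1181]
tool_rot: [179.8, -0.1, 83.8]
force: [1.3, -0.1, 0.1]
grip_width: 0.0003
```

```bash
python3 -c "
from h import *
goal(.4308,-.0369,.108,83.6)
c=snap('scene','s7.png')
a=c['img'][130:270,220:360,::-1];cv2.imwrite('pics/s7c.png',cv2.resize(a,None,fx=4,fy=4,interpolation=2))"
```

```text
t 6.8 pos [ 0.4326 -0.0585  0.1181] rot [ 1.798e+02 -1.000e-01  8.380e+01] F [ 1.3 -0.1  0.1] w 0.0
d tool [ 0.0213 -0.0041  0.0102] len 0.023950997869138516
turn frac [ 0.007 -0.004  0.007]
```

View pics/s7c.png

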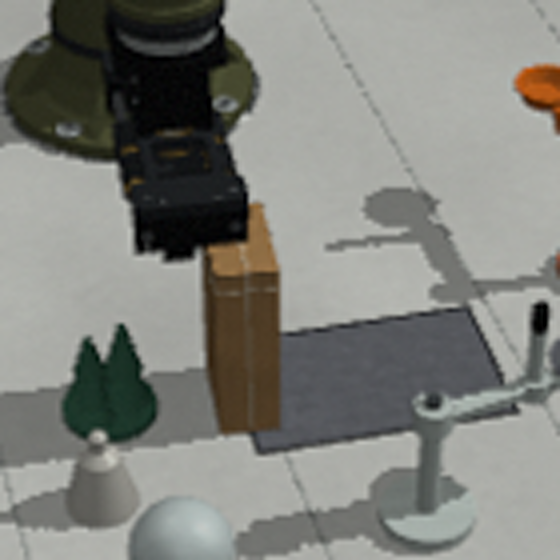

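Call:
servo_tool(
  moves="0 -0.003 0.006 0 0 0 1; 0.002 -0.001 0.006 0 0 0 1; 0.003 0 0.001 0 0 0 1; 0.003 0 0 0 0 0 1; 0.003 0 0 0 0 0 1; 0.003 0 0 0 0 0 1; 0.003 0 0 0 0 0 1; 0.003 0 0 0 0 0 1; 0.003 0 0 0 0 0 1; 0.003 0 0 0 0 0 1",
)

```text
time_s: 7.68
tool_pos: [0.4352, -0.0298, 0.1085]
tool_rot: [179.3, 0.0, 83.8]
force: [-0.0, -1.2, -0.7]
grip_width: 0.0002
```

```bash
python3 -c "
from h import *
goal(.4308,-.0369,.108,83.6)
c=snap('scene','s8.png')
a=c['img'][130:270,220:360,::-1];cv2.imwrite('pics/s8c.png',cv2.resize(a,None,fx=4,fy=4,interpolation=2))"
```

```text
t 7.6833 pos [ 0.4352 -0.0298  0.1085] rot [179.3   0.   83.8] F [-0.  -1.2 -0.7] w 0.0
d tool [-0.0075 -0.0036  0.0005] len 0.008330358071285864
turn frac [0.023 0.002 0.006]
```

View pics/s8c.png

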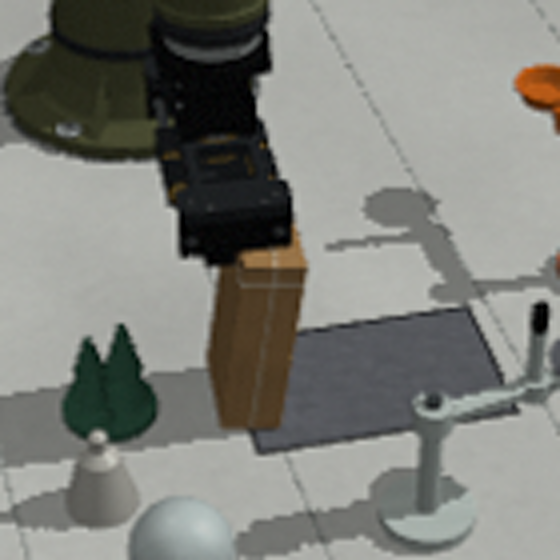

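Call:
servo_tool(
  moves="0.003 0 0 0 0 0 1; 0.003 0 0 0 0 0 1; 0.003 0 0 0 0 0 1; 0.003 0 0 0 0 0 1; 0.003 0 0 0 0 0 1; 0.003 0 0 0 0 0 1; 0.003 0 0 0 0 0 1; 0.003 0 0 0 0 0 1; 0 0 0 0 0 0 1; 0 0 0 0 0 0 1",
)

```text
time_s: 8.57
tool_pos: [0.4381, -0.0017, 0.1083]
tool_rot: [179.3, -0.0, 83.9]
force: [-0.5, -0.5, 0.6]
grip_width: 0.0004
```

```bash
python3 -c "
from h import *
goal(.4308,-.0369,.108,83.6)
c=snap('scene','s9.png')
a=c['img'][130:270,220:360,::-1];cv2.imwrite('pics/s9c.png',cv2.resize(a,None,fx=4,fy=4,interpolation=2))"
```

```text
t 8.5667 pos [ 0.4381 -0.0017  0.1083] rot [179.3  -0.   83.9] F [-0.5 -0.5  0.6] w 0.0
d tool [-0.0357 -0.0035  0.0003] len 0.035919881708494104
turn frac [ 0.023 -0.001  0.009]
```

View pics/s9c.png

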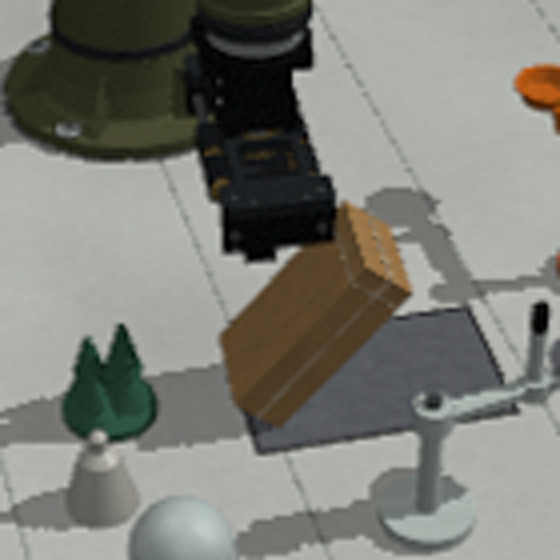

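It is falling. I let it settle while I back the fingers up and away.

Call:
servo_tool(
  moves="0 0 -0.01 0 0 0 1; 0 0 -0.02 0 0 0 1; 0 0 -0.03 0 0 0 1; 0 0 -0.03 0 0 0 1; -0.03 0 -0.02 0 0 0 1; -0.03 0 0 0 0 0 1; -0.03 0 0 0 0 0 1; -0.03 0 0 0 0 0 1; -0.03 0 0 0 0 0 1; -0.03 0 0 0 0 0 1; -0.03 0 0 0 0 0 1; -0.03 0 0 0 0 0 1; 0 0 0 0 0 0 1; 0 0 0 0 0 0 1",
)

```text
time_s: 9.78
tool_pos: [0.411, -0.2527, 0.2364]
tool_rot: [178.7, 0.4, 84.0]
force: [-0.2, 0.4, -0.2]
grip_width: 0.0005
```

```bash
python3 - <<'E'
from h import *
np.set_printoptions(precision=4,suppress=True)
goal(.43,-.25,.2)
M=np.array([.440,.082]);a=np.radians(-3.3);ex=np.array([np.cos(a),np.sin(a)]);ey=np.array([-np.sin(a),np.cos(a)])
for n in ('scene','top'):
    c=snap(n,n+'9.png');P=cloud(c);q=P[(P[...,2]>.039)&(P[...,2]<.051)&(P[...,0]>.36)&(P[...,0]<.52)&(P[...,1]>-.04)&(P[...,1]<.2)]
    r=cv2.minAreaRect(q[:,:2].astype(np.float32));b=cv2.boxPoints(r)-M
    print(n,len(q),q[:,2].std(),q[:,2].mean(),r,'mat xy',np.c_[b@ex,b@ey].tolist())
    k=P[(P[...,2]>.085)&(P[...,2]<.108)&(P[...,1]>.165)&(P[...,0]>.5)&(P[...,0]<.65)&(P[...,1]<.25)]
    r=cv2.minAreaRect(k[:,:2].astype(np.float32));d=np.array(r[0])-M;print('cradle',r,d@ex,d@ey)
    im=c['img'][:,:,::-1];a=im[170:300,190:350] if n=='top' else im[130:290,220:380]
    cv2.imwrite('pics/%s9c.png'%n,cv2.resize(a,None,fx=3.5,fy=3.5,interpolation=2))
E
```

```text
t 9.7833 pos [ 0.411  -0.2527  0.2364] rot [178.7   0.4  84. ] F [-0.2  0.4 -0.2] w 0.001
d tool [0.0049 0.0178 0.0367] len 0.04110324687550309
scene 925 0.0022369568786182433 0.04418963008700359 ((0.4444767236709595, 0.08472099900245667), (0.15132230520248413, 0.08855927735567093), 82.1545181274414) mat xy [[-0.0458238868555055, -0.06893981471753238], [0.04245685227345508, -0.07595817992190627], [0.054449224419926154, 0.07488818537593876], [-0.03383151470903442, 0.08190655058031265]]
cradle ((0.575383186340332, 0.19581684470176697), (0.05270388722419739, 0.05399724096059799), 74.57786560058594) 0.12860694027313718 0.12142131688920577
top 931 0.0028918727370822513 0.04502379630179566 ((0.44511279463768005, 0.08387923985719681), (0.1499108523130417, 0.0801430270075798), 83.5494384765625) mat xy [[-0.03913438108874245, -0.07046936330135013], [0.040887539807303315, -0.07487402655828701], [0.04912666123424804, 0.07481023686384912], [-0.030895259661797726, 0.07921490012078598]]
cradle ((0.5775206089019775, 0.19530005753040314), (0.05055847018957138, 0.05313659459352493), 45.86404037475586) 0.13077056694686692 0.12102842529570612
```

View pics/scene9c.png

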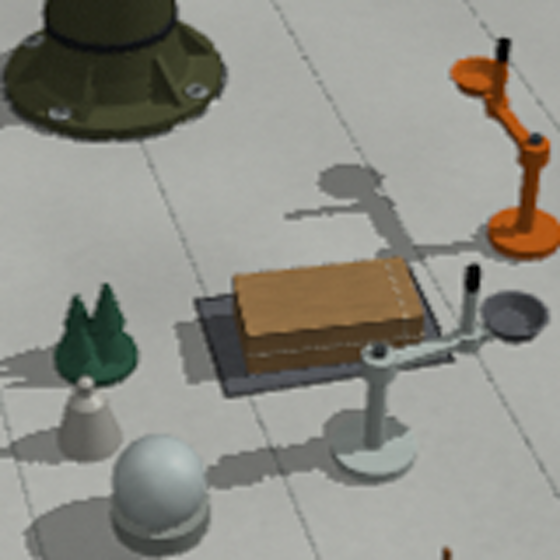

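View pics/top9c.png

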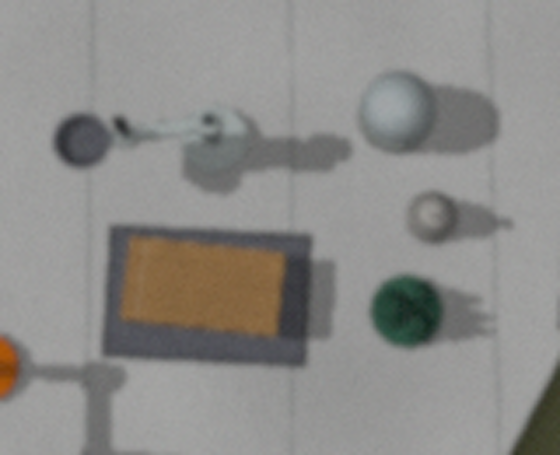

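The carton lies flat inside the mat with at least 12 mm of margin all round. The cradle is at mat x≈0.13, and the ornaments look unmoved.

```bash
python3 -c "
from h import *
o=env.get_obs();print(o['time_s'],o['tool_pos'],o['force'])
print(env.sign_off())"
```

```text
9.8833 [ 0.41097336 -0.25227975  0.23619999] [-0.7252724   0.74242179 -0.61317283]
the job is handed in; nothing more can be done
None
```

I pushed the aluminium swing arm clear of the mat by its pin, away from the carton. Then I tipped the carton onto the mat with a slow push near its top, backed the arm off and handed the job in at about 9.9 s.

**Last checks, with the top and scene cameras agreeing:**
- **Carton:** it lies flat on a broad side with its top face at about 45 mm. Its corners are within |x| ≤ 0.054 m and |y| ≤ 0.082 m of the mat's centre, so it is well inside the edges.
- **Cradle:** its centre is at x ≈ 0.13 m in the mat's frame (needed above 0.09 m). The carton was still standing when I looked just after the push.
- **Ornaments:** the evergreen, bell and globe looked unmoved in the pictures; I did not measure their shift. I did not look again at the glue, brush, plinth or spare ring, but the arm never worked near them.
- **Robot:** the fingers are well away from everything and the force reading is about 1 N.

**One disagreement:** the scene camera's depth showed the visible fingertips about 27 mm short of the TCP, where the description puts them 11 mm ahead of it. I chose pushing heights that suited either case.

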